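# Turn the budgie's ball dish to the ladder and hold it there

## Task

Pick the aluminium dish up by its upright handle and lift it clear of its wooden stand, then turn it level through a quarter turn so that its T-shaped landing perch points at the little wooden ladder, with the loose cork ball staying in the shallow middle of the dish all the while. Do not touch the ball or disturb the other things on the table. Finish while still holding the dish: level and still, about ten centimetres above its stand and centred over it, perch towards the ladder, ball at rest in the middle.

Things in the scene. Friction and masses are not known exactly. Their poses are not given: they have to be found in the camera images.
- dish: Round shallow aluminium dish, 166 mm across, rim 27 mm high, about 130 g. Origin: centre of its underside (flat foot 88 mm across). z up, +x to the perch, -x to the handle. Inside it slopes up at 6 degrees from the middle to radius 40 mm, then at 16 degrees to the rim. It starts on the stand, underside 30 mm above the table, handle roughly towards the robot (within 30 degrees).
- handle (a point): Point to grip on the dish's handle, an upright flat tongue outside the rim at dish x = -92 mm: 10 mm thick along dish x, 45 mm wide along dish y, its top 76 mm above the dish's underside. The point is on the tongue's centre line 55 mm above the underside, 28 mm above the rim. Fingers close along dish x, one inside and one outside the rim; the dish hangs out to one side, so grip firmly (about 60 N). Site axes = dish axes.
- perch (a point): Middle of the crossbar of the beech T-perch (10 mm rod, bar 44 mm along dish y), at dish x = +130 mm, 24 mm above the dish's underside.
- well (a point): Where the ball's centre is when it rests in the middle of the dish: on the dish's axis, 26 mm above its underside.
- ball_center (a point): Centre of the loose cork ball, 36 mm diameter, 18 g, that rolls freely in the dish.
- stand: Fixed round beech stand, 30 mm high, top 96 mm across, foot 116 mm across. Origin: centre of its underside on the table. z up.
- ladder: Beech ladder segment standing fixed on a 120 x 60 x 12 mm foot, 166 mm high, rails 90 mm apart, 4 rungs. Origin: centre of its underside on the table. It stands about 270 mm from the stand's axis, to the left or to the right of the dish, roughly square to the line from handle to perch.
- bath: Loose clear glass bird bath bowl, 120 mm across, 45 mm high, about 270 mm from the stand on the side opposite the ladder. Origin: centre of its underside. Bystander.
- cup: Loose yellow plastic feeder cup, 68 mm across, 55 mm high. Origin: centre of its underside. Bystander.
- scoop: Loose aluminium scoop, 150 mm long along its x, 26 mm high. Origin: on its underside near the middle. Bystander.
- bell: Loose red plastic bell toy, 48 mm across, 48 mm high, standing on a low round turntable tray 136 mm across and 18 mm high. Origin: centre of its underside. Bystander.
- ring: Loose wooden toy ring, 72 mm across, 12 mm high, lying flat. Origin: centre of its underside. Bystander.
Mind the look-alikes: they are no part of the job. Leave any turquoise look-alike of the dish alone.

How it is judged:
By the outcome, as a careful person would: the job done as asked, in the order asked, and still so for the second after the job is handed in, while the arm keeps its last pose, push and grip.
It also fails if it takes over 48 s, if anything falls off the work surface, if the arm or the gripper's body presses on something with over 40 N, if the wrist force passes 120 N, or if a joint passes its speed limit or range.

## Robot

A 7-joint arm with a two-finger parallel gripper is mounted at the origin on the work surface. World frame = base frame: x ahead of the robot, y to its left, z up, the work surface at z = 0. Lengths are in m, angles in degrees, forces in N, time in s.
With the tool pointing down it reaches from about 0.4 to 0.85 m from the base axis. Payload 10.4 kg.
Tool frame: the origin (TCP) lies at the centre of the arm's flange, where the gripper is bolted on; the fingertips stand 182 mm ahead of it and the grasp point (between the pads) lies robot.grasp_offset ahead of it (robot.grasp_offset is the distance from the TCP to the grasp point, in m); z points along the fingers, y is the line along which they close (so a half turn about z gives the same grasp; the last joint's range is limited). The gripper opens to 87 mm and grips with 3 to 60 N. Pads are 19 mm wide; open, the fingers measure 117 mm over their backs; the gripper's body (75 mm by 190 mm) begins 51 mm behind the grasp point.
Start: joints at [-1.295, 19.034, -3.707, 83.658, 1.238, 77.344, -5.071], TCP at [0.625, 0, 0.405] pointing down, gripper open.
Joint ranges: [-148.97, 148.97], [-28.65, 121.19], [-84.17, 76.75], [9.2, 138.47], [-72.65, 252.65], [3.7, 117.97], [-149.18, 149.18]. Speed limits (degrees/s): [127.2, 127.2, 159.86, 159.86, 180, 180, 180].

## Interface

Orientations are given as [roll, pitch, yaw] about the fixed x, y, z axes, in that order (R = Rz(yaw) Ry(pitch) Rx(roll)).
In Python, from station import readout, optics, workorder, robot gives the robot as it stands. The module is installed in compiled form; this text tells all that it offers.
- The arm moves only by the tool servo_tool, never from a script. Its argument "deltas" is a list of rows, each a list of 3 entries, a list of its own where there are three numbers: the shift along the tool's x, y, z in units of 25 mm (1.0 is 25 mm), then the turn, a rotation vector about the tool's x, y, z in degrees, then the opening in per cent of the stroke, from 0 (shut) to 100 (fully open). In form: [[[x, y, z], [wx, wy, wz], hand], ...]. A call has 1 to 5 rows; each row is the pose to reach, as a shift and turn from the pose commanded when the call began, along the tool's axes at that moment; what a row does not reach only later rows make up. A row lasts 1/10 s, in which the tool goes at most 50 mm and 8.59 degrees, less where a joint would pass 70% of its speed; a pose out of reach is approached as far as the arm can. A call with a gripper value outside its range is refused whole. The fingers move at their own pace and stop on an object; "grip_force" is the grip in N (left out, the last holds). Time passes only in rows, so rows that repeat a pose let the fingers close. It gives the time, the measured TCP pose, the force, the opening and the grip force at its end, in the units of the state.
- readout.sense(): the state, without advancing time (a new reading comes with each control period).
- optics.grab_frame(name): name is "scene" or "side" or "wrist"; returns the picture (420x560x3 uint8, red, green, blue); there is no depth.
- optics.camera_model(name): a dict with "fx", "fy", "cx", "cy" (pixels), "R" (3x3) and "t" (3): a world point X has camera coordinates R X + t; the wrist camera has in their place "mount" (4x4, takes a point from camera to tool coordinates, whose origin is the TCP and whose axes are the flange's). Camera axes: x right, y down, z forward; pixel columns grow to the right and rows downward; lengths in m; the calibration is good to about 2 mm. A picture is of the moment at which its call begins: read the wrist's pose just before it. camera_model takes no time and is no camera call.
- workorder.sign_off(): hands the job in; it is judged then, once.
The state is a dict: "clock": time; "joint_pos": joint angles; "dq": joint speeds; "effort": joint torques, N m; "ee_pos": TCP position; "orientation": TCP orientation; "contact_force": force on the tool from outside, world axes, zero at the start; "moment": the same for the moment, N m; "opening": opening from 0.0 (shut) to 1.0 (fully open); "grip_force": force on a finger pad.
Only numpy, scipy, OpenCV 4.12 (cv2) and the standard library are available. Lean on these libraries where they do the work, as an engineer would, in place of code of your own. Each camera call takes 0.05 s, during which the arm holds its last target. There are 200 camera calls.

## Working session

There is one attempt and no reset: what is moved stays moved. The work goes in short steps, Python scripts to look and compute and a tool call to move; the robot and the scene stay as the last step left them, time stands still between calls to the robot, and variables do not carry over. Pictures are saved under pics/ and viewed, at most 10 in all, crops included, and the job is handed in when it is done.

Besides the shell and the picture viewer there is one more tool, called after ">>>" as a command line: name --argument value ..., lists and objects as JSON in quotes. servo_tool: Moves the arm, as the interface text tells. Its arguments: {"type":"object","properties":{"deltas":{"type":"array"},"grip_force":{"type":"number"}},"required":["deltas"]}

```bash
mkdir -p pics; python3 - <<'E'
from station import readout, optics, robot
import cv2
print(robot.grasp_offset, readout.sense())
for n in ("scene","side","wrist"):
    cv2.imwrite(f"pics/{n}0.png", optics.grab_frame(n)[:,:,::-1]); print(n,optics.camera_model(n))
E
```

```text
0.1635 {'clock': 0.0, 'joint_pos': array([-1.29521177, 19.07440268, -3.70649477, 83.70687722,  1.23679327,
       77.34284551, -5.07012353]), 'dq': array([-0.05150476,  0.03599393, -0.06364197,  0.0321425 , -0.04618837,
        0.07175954, -0.08075516]), 'effort': array([-1.20520472e-04, -6.23245955e+01,  2.44190963e-02, -3.89891267e+01,
       -6.13984605e-02,  3.97891912e-02,  1.87085252e-04]), 'ee_pos': array([6.24873391e-01, 6.79748157e-06, 4.03919985e-01]), 'orientation': array([-1.79915750e+02,  3.27980147e-03,  9.00014210e+01]), 'contact_force': array([0.37184488, 0.79004007, 0.23052037]), 'moment': array([ 0.05630374,  0.0330673 , -0.00227017]), 'grip_force': 0.0, 'opening': 0.9997610123397522}
scene {'fx': 448.80463259060616, 'fy': 448.80463259060616, 'cx': 284.15709581686434, 'cy': 207.80860432468216, 'R': array([[-0.20455075,  0.97884244,  0.0051451 ],
       [ 0.60069883,  0.12967593, -0.78888851],
       [-0.77286474, -0.15827708, -0.61451481]]), 't': array([ 0.05966801, -0.22228633,  1.5692918 ])}
side {'fx': 413.22287384938386, 'fy': 413.22287384938386, 'cx': 274.9827604498297, 'cy': 207.91901042070677, 'R': array([[ 0.98356137, -0.18033528,  0.00928528],
       [-0.10495137, -0.61274259, -0.78328266],
       [ 0.14694299,  0.76943207, -0.62159637]]), 't': array([-0.46807963,  0.15545662,  1.24227824])}
wrist {'fx': 316.1514147272297, 'fy': 316.1514147272297, 'cx': 277.6593146648347, 'cy': 203.64602918430685, 'mount': array([[-1.01727159e-03, -9.61698893e-01, -2.74106191e-01,
         7.36913924e-02],
       [ 9.99999282e-01, -8.04541924e-04, -8.88501587e-04,
         2.45231569e-04],
       [ 6.33941071e-04, -2.74106897e-01,  9.61699021e-01,
         2.01365302e-02],
       [ 0.00000000e+00,  0.00000000e+00,  0.00000000e+00,
         1.00000000e+00]])}
```

View pics/scene0.png

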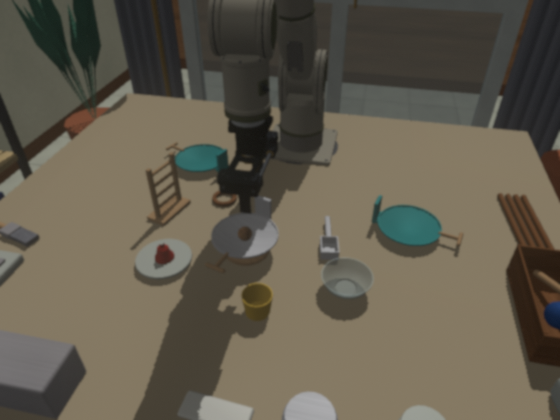

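View pics/wrist0.png

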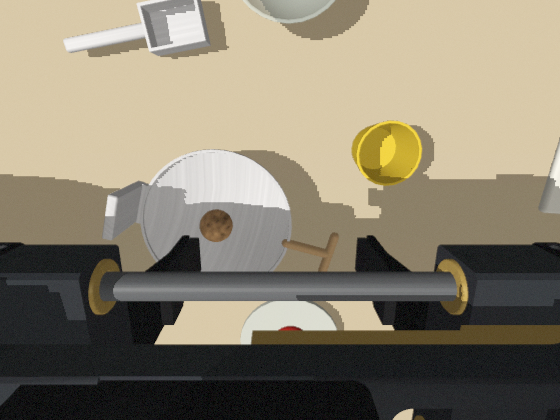

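View pics/side0.png

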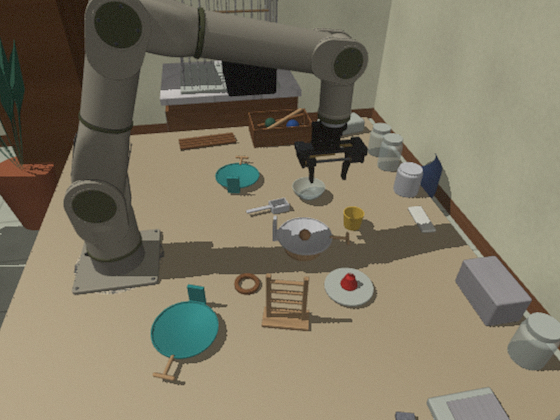

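The scene picture shows three candidates. The aluminium dish with the ball is at (245,237), and the turquoise look-alikes are at (202,157) and (408,225). Only the grey dish on the stand, holding the cork ball, fits the description. In the wrist picture its ball is at (216,226), handle at (125,210) and perch bar at (330,255). The ladder is at (168,192) in the scene picture, which puts it on the robot's right. I'll confirm this with an enlarged crop.

```bash
python3 - <<'E'
import cv2, numpy as np
w=cv2.imread("pics/wrist0.png")[140:290,90:350]; s=cv2.imread("pics/scene0.png")[150:290,130:300]
a=cv2.resize(w,None,fx=2.5,fy=2.5,interpolation=cv2.INTER_CUBIC)[:300+75]
b=cv2.convertScaleAbs(cv2.resize(s,None,fx=1.6,fy=1.6,interpolation=cv2.INTER_CUBIC),alpha=1.5)
o=np.zeros((600,800,3),np.uint8); o[:a.shape[0],:a.shape[1]]=a; o[376:600,:b.shape[1]]=b; 
s=cv2.imread("pics/side0.png")[205:335,225:385]; c=cv2.resize(s,None,fx=1.7,fy=1.7,interpolation=cv2.INTER_CUBIC); o[376:376+c.shape[0],300:300+c.shape[1]]=c
cv2.imwrite("pics/crop0.png",o)
E
```

```text
(no output)
```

View pics/crop0.png

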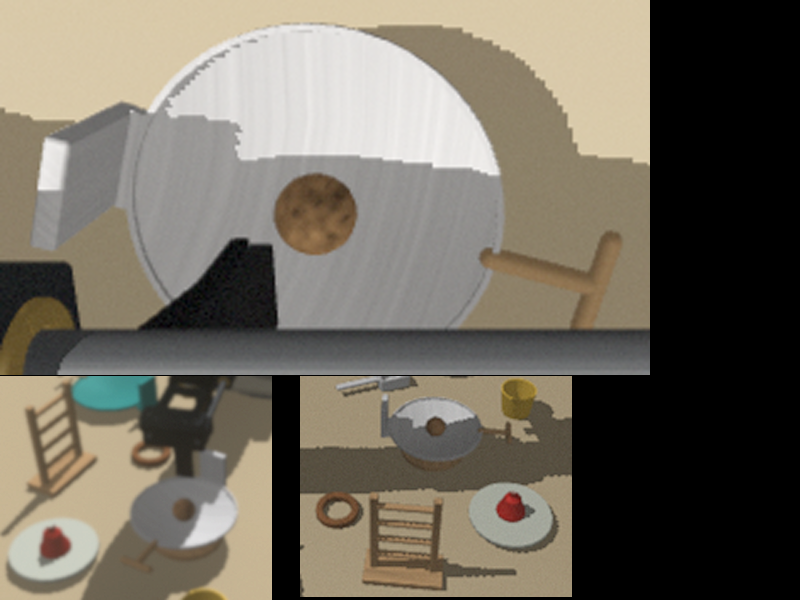

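The crop confirms the aluminium dish. The centre of the tongue's top is at wrist (109.6,216.8), the ball at (216.4,225.6) and the perch bar at (328,254). The ladder's rails are at side x≈269 and 305. Next I convert these to world positions.

```bash
cat > h.py <<'E'
import numpy as np
from scipy.spatial.transform import Rotation as Ro
from station import optics
def cam(n,pos=None,rpy=None):
    m=optics.camera_model(n); K=m
    if n!="wrist":
        R=np.array(m["R"]).T; return K,R,-R@np.array(m["t"])
    M=np.array(m["mount"]); T=Ro.from_euler('xyz',rpy,degrees=True).as_matrix()
    return K,T@M[:3,:3],T@M[:3,3]+np.array(pos)
def ray(c,u,v):
    K,R,o=c; return o,R@np.array([(u-K["cx"])/K["fx"],(v-K["cy"])/K["fy"],1])
def at(c,u,v,z):
    o,d=ray(c,u,v); return (o+d*(z-o[2])/d[2]).round(4)
E
python3 - <<'E'
from h import *
w=cam("wrist",[.6249,0,.4039],[-179.916,.003,90.001]); s=cam("scene"); d=cam("side")
print("ball",at(w,216.4,225.6,.056),at(s,245,233,.056),at(d,304.5,234.5,.056))
for u,v in [(49,192),(45,140),(62,136),(33,246),(55,248)]: print("tongue",at(w,90+u/2.5,140+v/2.5,.106))
print("perch",at(w,328,254,.054),at(w,90+610/2.5,140+240/2.5,.054))
print("lad base",at(d,269.1,317.9,.012),at(d,304.4,320.3,.012))
print("lad top",at(d,269.1,276.2,.166),at(d,306.2,279.1,.166),at(s,147.5,170,.166),at(s,173.8,155.6,.166))
print("bell",at(d,349,285,.018),"ring",at(d,247,284,.006),"bath",at(d,309,190,.045),at(s,347,275,.045),"cup",at(d,353,212,.055),"scoop",at(d,280,207,.02))
def dish_rim(c,pts):
    P=np.array([at(c,90+u/2.5,140+v/2.5,.057)[:2] for u,v in pts])
    A=np.c_[2*P,np.ones(len(P))]; x=np.linalg.lstsq(A,(P**2).sum(1),rcond=None)[0]; print("rim",x[:2],np.sqrt(x[2]+x[:2]@x[:2]))
dish_rim(w,[(134,190),(160,100),(220,48),(310,24),(400,50),(460,108),(500,180),(503,220),(490,285),(150,280)])
E
```

```text
ball [ 0.5569 -0.0448  0.056 ] [ 0.5569 -0.0439  0.056 ] [ 0.5582 -0.0452  0.056 ]
tongue [ 0.4689 -0.0181  0.106 ]
tongue [0.4703 0.0018 0.106 ]
tongue [0.4767 0.0033 0.106 ]
tongue [ 0.4597 -0.0396  0.106 ]
tongue [ 0.4679 -0.0404  0.106 ]
perch [ 0.6814 -0.0798  0.054 ] [ 0.6872 -0.0579  0.054 ]
lad base [ 0.4063 -0.2949  0.012 ] [ 0.4944 -0.318   0.012 ]
lad top [ 0.4069 -0.2911  0.166 ] [ 0.491 -0.315  0.166] [ 0.4962 -0.3106  0.166 ] [ 0.4169 -0.2732  0.166 ]
bell [ 0.643  -0.2293  0.018 ] ring [ 0.3652 -0.1663  0.006 ] bath [0.6322 0.1908 0.045 ] [0.6355 0.217  0.045 ] cup [0.7397 0.035  0.055 ] scoop [0.5197 0.1443 0.02  ]
rim [ 0.55754769 -0.04537469] 0.08187140222192973
```

>>> servo_tool --deltas '[[[-0.15,-1.25,0.6],[0,0,4],60],[[-0.3,-2.5,1.2],[0,0,8],60],[[-0.45,-3.75,1.8],[0,0,12],60],[[-0.6,-5.0,2.4],[0,0,16.3],60],[[-0.75,-6.24,3.0],[0,0,16.3],60]]' --grip_force 60

```text
clock: 0.65
ee_pos: [0.4676, -0.0189, 0.329]
orientation: [-180.0, 0.0, 73.5]
contact_force: [-0.3, -0.7, 0.1]
opening: 0.647
grip_force: 0.0
```

>>> servo_tool --deltas '[[[0,0,0],[0,0,0],60],[[0,0,0],[0,0,0],60],[[0,0,0],[0,0,0],60]]'

```text
clock: 0.95
ee_pos: [0.4699, -0.0186, 0.3304]
orientation: [179.9, -0.0, 73.7]
contact_force: [0.2, 0.5, -0.5]
opening: 0.601
grip_force: 0.0
```

```bash
python3 - <<'E'
from station import readout, optics
import cv2,numpy as np
s=readout.sense(); print(s["clock"],s["ee_pos"],s["orientation"],s["opening"],s["joint_pos"])
cv2.imwrite("pics/wrist1.png", cv2.resize(optics.grab_frame("wrist")[:,:,::-1],None,fx=1.4,fy=1.4,interpolation=cv2.INTER_CUBIC))
cv2.imwrite("pics/side1.png", optics.grab_frame("side")[:,:,::-1])
E
```

```text
0.95 [ 0.46989273 -0.01856276  0.33044276] [ 1.79915374e+02 -3.32799253e-02  7.37185270e+01] 0.6005212287557634 [ -0.59221889   3.08850243  -2.79388515 111.76985524   0.162795
  65.05450465 -19.73197341]
```

View pics/wrist1.png

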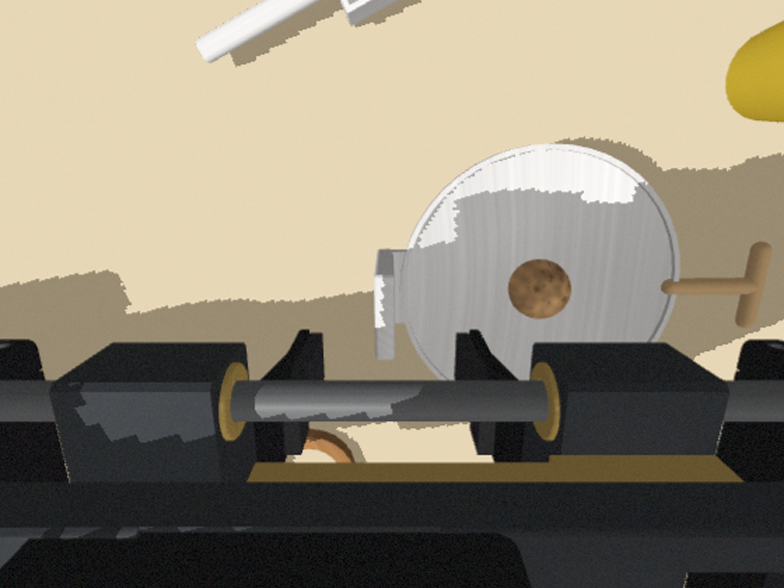

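The wrist view has the tongue upright between the fingers. Its top is at x≈375–387 (enlarged) and the finger midpoint is at x≈390. The ball is at (540,289) and the perch bar at (755,284). I'll measure the tongue's edges more precisely.

```bash
python3 - <<'E'
from h import *; import cv2
g=cv2.cvtColor(cv2.imread("pics/wrist1.png"),cv2.COLOR_BGR2GRAY).astype(int)
for r in (285,305,322,340,352): print(r,g[r,366:412:2])
w=cam("wrist",[.4699,-.0186,.3304],[179.915,-.033,73.72])
a=lambda u,v,z:at(w,u/1.4,v/1.4,z)
b=a(540,289,.056);p=a(755,284,.054);t=a(381,312,.106)
print(b,p,t,[np.degrees(np.arctan2(*(q-r)[[1,0]])) for q,r in((p,b),(b,t),(p,t))],np.linalg.norm((b-t)[:2]),np.linalg.norm((p-b)[:2]))
print([a(u,v,.106) for u,v in((375,275),(375,358),(387,275),(386,358))])
E
```

```text
285 [217 217 216 215 226 241 242 242 247 218 162 162 162 166 152 168 164 155
 159 163 163 169 167]
305 [141 140 141 135 189 242 241 244 201 161 164 163 160 161 154 167 164 158
 159 162 161 166 166]
322 [141 140 140 137 164 245 244 243 246 169 158 163 167 165 154 163 161 157
 156 157 161 159 160]
340 [140 141 141 140 133 136 151 155 157 161 163 161 166 163 148 140 141 141
 141 142 142 140 146]
352 [138 139 140 141 140 130 151 158 157 160 161 163 164 166 152 141 141 140
 141 142 143 141 140]
[ 0.5574 -0.0453  0.056 ] [ 0.6827 -0.0794  0.054 ] [ 0.4676 -0.0158  0.106 ] [np.float64(-15.224160565039517), np.float64(-18.185754966392636), np.float64(-16.471706464646868)] 0.09452137324436202 0.12985722929432922
[array([0.4702, 0.0029, 0.106 ]), array([ 0.4577, -0.0384,  0.106 ]), array([0.4757, 0.0013, 0.106 ]), array([ 0.463, -0.04 ,  0.106])]
```

>>> servo_tool --deltas '[[[0,-0.03,0.7],[0,0,0],60],[[0,-0.03,1.5],[0,0,0],60],[[0,-0.03,2.3],[0,0,0],60],[[0,-0.03,2.9],[0,0,0],60],[[0,-0.03,3.26],[0,0,0],60]]'

```text
clock: 1.55
ee_pos: [0.4686, -0.0184, 0.2472]
orientation: [-179.9, 0.0, 73.7]
contact_force: [-1.3, 0.0, -0.1]
opening: 0.602
grip_force: 0.0
```

>>> servo_tool --deltas '[[[0,0,0],[0,0,0],40],[[0,0,0],[0,0,0],35],[[0,0,0],[0,0,0],30],[[0,0,0],[0,0,0],28]]' --grip_force 60

```text
clock: 1.95
ee_pos: [0.4686, -0.0185, 0.249]
orientation: [179.9, -0.0, 73.7]
contact_force: [-0.9, 0.4, 0.7]
opening: 0.337
grip_force: 0.0
```

```bash
python3 - <<'E'
from station import readout, optics
import cv2
s=readout.sense(); print(s["clock"],s["ee_pos"],s["orientation"],s["opening"],s["contact_force"])
cv2.imwrite("pics/wrist2.png", cv2.resize(optics.grab_frame("wrist")[:,:,::-1],None,fx=1.4,fy=1.4,interpolation=cv2.INTER_CUBIC))
E
```

```text
1.95 [ 0.46862139 -0.01849857  0.24898941] [ 1.79924484e+02 -2.57575555e-02  7.37016658e+01] 0.3373758752350792 [-0.8690761   0.40654771  0.6948443 ]
```

View pics/wrist2.png

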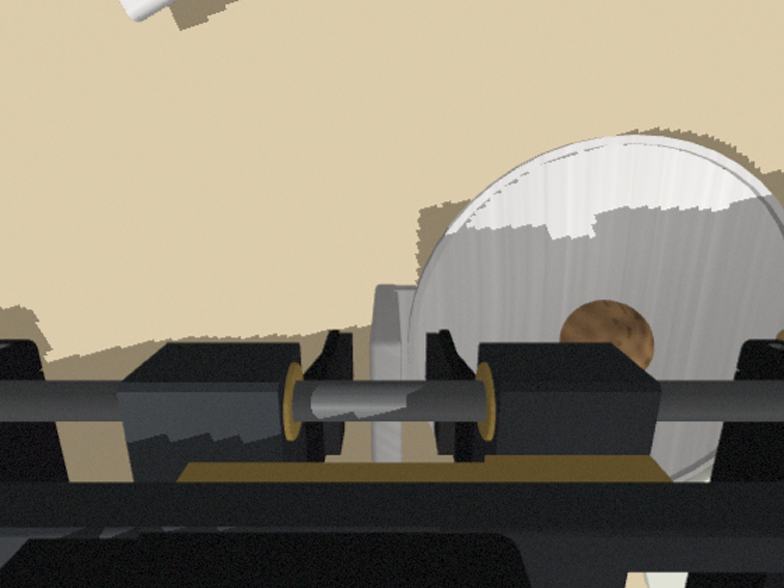

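The tongue spans x=371–401 and the finger midpoint is at 389, so I'll shift 0.5 mm and close gently.

>>> servo_tool --deltas '[[[0,-0.02,0],[0,0,0],24],[[0,-0.02,0],[0,0,0],20],[[0,-0.02,0],[0,0,0],17],[[0,-0.02,0],[0,0,0],15],[[0,-0.02,0],[0,0,0],13]]' --grip_force 60

```text
clock: 2.5
ee_pos: [0.4678, -0.0184, 0.2483]
orientation: [180.0, -0.0, 73.7]
contact_force: [0.4, 0.7, 0.2]
opening: 0.148
grip_force: 0.0
```

>>> servo_tool --deltas '[[[0,0,0],[0,0,0],12],[[0,0,0],[0,0,0],11],[[0,0,0],[0,0,0],10],[[0,0,0],[0,0,0],5],[[0,0,0],[0,0,0],0]]'

```text
clock: 3.0
ee_pos: [0.4678, -0.0184, 0.2483]
orientation: [180.0, -0.0, 73.7]
contact_force: [-0.1, -0.0, 0.3]
opening: 0.113
grip_force: 60.0
```

>>> servo_tool --deltas '[[[0,0,0],[0,0,0],0],[[0,0,0],[0,0,0],0],[[0,0,0],[0,0,0],0],[[0,0,0],[0,0,0],0]]'

```text
clock: 3.4
ee_pos: [0.4678, -0.0184, 0.2482]
orientation: [180.0, -0.0, 73.7]
contact_force: [1.3, -0.8, -0.2]
opening: 0.114
grip_force: 60.0
```

Gripped at 60 N. Lifting now, starting gently.

>>> servo_tool --deltas '[[[0,0,-0.04],[0,0,0],0],[[0,0,-0.12],[0,0,0],0],[[0,0,-0.24],[0,0,0],0],[[0,0,-0.4],[0,0,0],0],[[0,0,-0.6],[0,0,0],0]]' --grip_force 60

```text
clock: 3.9
ee_pos: [0.4678, -0.0183, 0.2636]
orientation: [-180.0, -0.0, 73.7]
contact_force: [-0.3, -0.0, -1.3]
opening: 0.111
grip_force: 60.0
```

>>> servo_tool --deltas '[[[0,0,-0.16],[0,0,0],0],[[0,0,-0.26],[0,0,0],0],[[0,0,-0.32],[0,0,0],0],[[0,0,-0.36],[0,0,0],0],[[0,0,-0.36],[0,0,0],0]]'

```text
clock: 4.4
ee_pos: [0.4678, -0.0184, 0.2723]
orientation: [180.0, -0.0, 73.7]
contact_force: [-0.5, -0.0, -1.6]
opening: 0.112
grip_force: 60.0
```

```bash
python3 - <<'E'
from station import readout, optics
import cv2,numpy as np
s=readout.sense(); print(s["clock"],s["ee_pos"],s["orientation"],s["opening"],s["contact_force"],s["moment"])
sc=optics.grab_frame("scene")[:,:,::-1]; sd=optics.grab_frame("side")[:,:,::-1]
cv2.imwrite("pics/sc3.png",sc);cv2.imwrite("pics/sd3.png",sd)
a=cv2.convertScaleAbs(cv2.resize(sc[150:290,130:330],None,fx=3,fy=3,interpolation=cv2.INTER_CUBIC),alpha=1.4)[:, :]
b=cv2.resize(sd[195:275,250:370],None,fx=4,fy=4,interpolation=cv2.INTER_CUBIC)
o=np.zeros((600,800,3),np.uint8); a=cv2.resize(a,(400,280)); o[:280,:400]=a; o[280:600,:480]=b
cv2.imwrite("pics/c3.png",o)
E
```

```text
4.4 [ 0.4678012  -0.01839704  0.27226752] [ 1.79999062e+02 -9.01022456e-04  7.36980042e+01] 0.11190315308653705 [-0.51278827 -0.02592516 -1.57020086] [-0.01860622  0.21069854 -0.01988645]
```

View pics/c3.png

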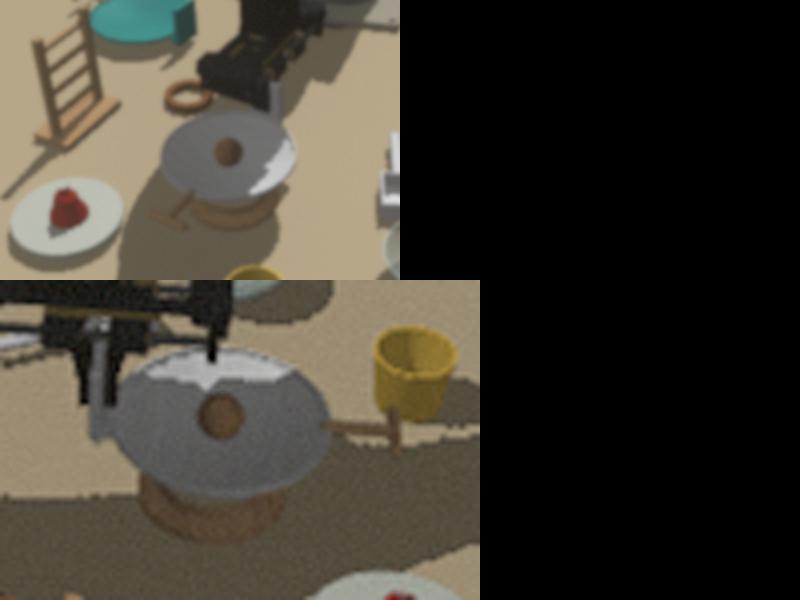

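The dish is clear of the stand, with the ball centred in the rim ellipse in the side view at (305,229). The perch bar is at scene (214,259.5) and side (349,232.5). I'll check tilt by triangulation and refine the ladder position.

```bash
python3 - <<'E'
from h import *
s=cam("scene"); d=cam("side")
def tri(p,q):
    (o1,d1),(o2,d2)=ray(s,*p),ray(d,*q); x=np.linalg.lstsq(np.c_[d1,-d2],o2-o1,rcond=None)[0]
    a,b=o1+d1*x[0],o2+d2*x[1]; return ((a+b)/2).round(4),np.linalg.norm(a-b).round(4)
print("perch",tri((214,259.5),(348.75,232.5)))
print("ball",tri((244,226),(305.25,229)))
print("railtops",tri((150,171),(306.2,279.1)),tri((173,156.5),(269.1,276.2)))
print("base scene",at(s,157,218.5,.012),at(s,178.5,200,.012))
E
```

```text
perch (array([ 0.6831, -0.0804,  0.0772]), np.float64(0.0026))
ball (array([ 0.5586, -0.0454,  0.0791]), np.float64(0.0016))
railtops (array([ 0.492 , -0.3082,  0.1596]), np.float64(0.0027)) (array([ 0.4079, -0.2815,  0.1562]), np.float64(0.0016))
base scene [ 0.5013 -0.3104  0.012 ] [ 0.4101 -0.2856  0.012 ]
```

The dish is level: perch and ball heights are as expected. The ladder's centre is at about (0.452,-0.300), on a bearing of -112°, so the dish must turn by -96° about its own centre. First comes the rest of the lift.

>>> servo_tool --deltas '[[[0,0,-0.04],[0,0,0],0],[[0,0,-0.12],[0,0,0],0],[[0,0,-0.24],[0,0,0],0],[[0,0,-0.38],[0,0,0],0],[[0,0,-0.54],[0,0,0],0]]'

```text
clock: 5.0
ee_pos: [0.4678, -0.0184, 0.2861]
orientation: [180.0, -0.0, 73.7]
contact_force: [-0.7, 0.9, -1.9]
opening: 0.114
grip_force: 60.0
```

>>> servo_tool --deltas '[[[0,0,-0.16],[0,0,0],0],[[0,0,-0.32],[0,0,0],0],[[0,0,-0.48],[0,0,0],0],[[0,0,-0.64],[0,0,0],0],[[0,0,-0.8],[0,0,0],0]]'

```text
clock: 5.5
ee_pos: [0.4678, -0.0184, 0.3061]
orientation: [180.0, -0.0, 73.7]
contact_force: [-0.9, 0.1, -2.1]
opening: 0.107
grip_force: 60.0
```

>>> servo_tool --deltas '[[[0,0,-0.16],[0,0,0],0],[[0,0,-0.32],[0,0,0],0],[[0,0,-0.48],[0,0,0],0],[[0,0,-0.64],[0,0,0],0],[[0,0,-0.8],[0,0,0],0]]'

```text
clock: 6.0
ee_pos: [0.4678, -0.0184, 0.3261]
orientation: [180.0, -0.0, 73.7]
contact_force: [0.2, 0.9, -1.3]
opening: 0.11
grip_force: 60.0
```

>>> servo_tool --deltas '[[[0,0,-0.16],[0,0,0],0],[[0,0,-0.32],[0,0,0],0],[[0,0,-0.48],[0,0,0],0],[[0,0,-0.62],[0,0,0],0],[[0,0,-0.74],[0,0,0],0]]'

```text
clock: 6.5
ee_pos: [0.4678, -0.0184, 0.3446]
orientation: [180.0, -0.0, 73.7]
contact_force: [0.1, -0.2, -1.8]
opening: 0.112
grip_force: 60.0
```

>>> servo_tool --deltas '[[[0,0,-0.08],[0,0,0],0],[[0,0,-0.13],[0,0,0],0],[[0,0,-0.16],[0,0,0],0],[[0,0,-0.16],[0,0,0],0],[[0,0,-0.16],[0,0,0],0]]'

```text
clock: 7.0
ee_pos: [0.4678, -0.0184, 0.3482]
orientation: [-180.0, 0.0, 73.7]
contact_force: [0.4, -0.6, -0.4]
opening: 0.11
grip_force: 60.0
```

>>> servo_tool --deltas '[[[0.039,0,0],[0,0,0.6],0],[[0.131,0.003,0],[0,0,2],0],[[0.275,0.012,0],[0,0,4.2],0],[[0.457,0.032,0],[0,0,7],0],[[0.651,0.062,0],[0,0,10],0]]'

```text
clock: 7.5
ee_pos: [0.474, -0.0029, 0.3483]
orientation: [180.0, -0.0, 63.5]
contact_force: [0.1, 0.7, -1.1]
opening: 0.11
grip_force: 60.0
```

>>> servo_tool --deltas '[[[0.249,0.01,0],[0,0,3.8],0],[[0.496,0.037,0],[0,0,7.6],0],[[0.741,0.08,0],[0,0,11.4],0],[[0.983,0.139,0],[0,0,15.2],0],[[1.22,0.214,0],[0,0,19],0]]'

```text
clock: 8.0
ee_pos: [0.4924, 0.0222, 0.3482]
orientation: [-180.0, -0.0, 44.5]
contact_force: [-0.3, -0.8, -1.2]
opening: 0.109
grip_force: 60.0
```

```bash
python3 - <<'E'
from station import readout, optics
import cv2,numpy as np
s=readout.sense(); print(s["clock"],s["ee_pos"],s["orientation"],s["joint_pos"],np.abs(s["dq"]).max(),s["contact_force"])
sc=optics.grab_frame("scene")[:,:,::-1]; sd=optics.grab_frame("side")[:,:,::-1]
a=cv2.resize(sc[120:290,130:330],None,fx=2,fy=2,interpolation=cv2.INTER_CUBIC)
b=cv2.resize(sd[155:305,250:450],None,fx=2,fy=2,interpolation=cv2.INTER_CUBIC)
o=np.zeros((340,800,3),np.uint8); o[:340,:400]=a; o[:300,400:]=b
cv2.imwrite("pics/c4.png",o)
E
```

```text
8.0 [0.4923712  0.02222735 0.34824287] [-1.79999648e+02 -1.03452575e-02  4.44825910e+01] [ -4.02152623   5.02548742  -4.07338191 107.42224043   0.37879248
  67.55722623 -53.74127044] 42.596120719754495 [-0.28635903 -0.75733713 -1.15489354]
```

View pics/c4.png

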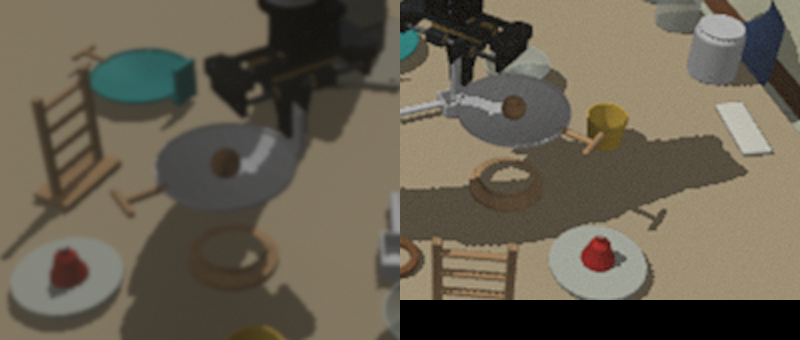

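Picture c4 shows the dish level and clear of the stand, with the ball in the middle: left panel (225,163), right panel (513,107). I'll carry on with the turn, 67° to go.

>>> servo_tool --deltas '[[[0.039,0,0],[0,0,0.6],0],[[0.131,0.003,0],[0,0,2],0],[[0.275,0.012,0],[0,0,4.2],0],[[0.457,0.032,0],[0,0,7],0],[[0.651,0.062,0],[0,0,10],0]]'

```text
clock: 8.6
ee_pos: [0.5049, 0.0321, 0.3483]
orientation: [180.0, -0.0, 34.5]
contact_force: [-1.0, 0.4, -2.2]
opening: 0.116
grip_force: 60.0
```

>>> servo_tool --deltas '[[[0.249,0.01,0],[0,0,3.8],0],[[0.496,0.037,0],[0,0,7.6],0],[[0.741,0.08,0],[0,0,11.4],0],[[0.983,0.139,0],[0,0,15.2],0],[[1.22,0.214,0],[0,0,19],0]]'

```text
clock: 9.1
ee_pos: [0.5332, 0.0451, 0.3483]
orientation: [-180.0, -0.0, 15.5]
contact_force: [-0.7, 0.4, -1.8]
opening: 0.109
grip_force: 60.0
```

>>> servo_tool --deltas '[[[0.249,0.01,0],[0,0,3.8],0],[[0.496,0.037,0],[0,0,7.6],0],[[0.741,0.08,0],[0,0,11.4],0],[[0.983,0.139,0],[0,0,15.2],0],[[1.22,0.214,0],[0,0,19],0]]'

```text
clock: 9.6
ee_pos: [0.564, 0.0481, 0.3483]
orientation: [-180.0, -0.0, -3.5]
contact_force: [0.4, 0.1, -1.1]
opening: 0.106
grip_force: 60.0
```

>>> servo_tool --deltas '[[[0.249,0.01,0],[0,0,3.8],0],[[0.496,0.037,0],[0,0,7.6],0],[[0.69,0.07,0],[0,0,10.6],0],[[0.868,0.109,0],[0,0,13.4],0],[[1.008,0.146,0],[0,0,15.6],0]]'

```text
clock: 10.1
ee_pos: [0.589, 0.0429, 0.3482]
orientation: [-180.0, -0.0, -19.0]
contact_force: [0.0, -0.4, -1.3]
opening: 0.116
grip_force: 60.0
```

>>> servo_tool --deltas '[[[0.105,0.002,0],[0,0,1.6],0],[[0.17,0.005,0],[0,0,2.6],0],[[0.209,0.008,0],[0,0,3.2],0],[[0.222,0.009,0],[0,0,3.4],0],[[0.222,0.009,0],[0,0,3.4],0]]'

```text
clock: 10.6
ee_pos: [0.5938, 0.0411, 0.3483]
orientation: [-180.0, -0.0, -22.3]
contact_force: [-0.5, 0.0, -1.3]
opening: 0.11
grip_force: 60.0
```

>>> servo_tool --deltas '[[[0,0,0],[0,0,0],0],[[0,0,0],[0,0,0],0],[[0,0,0],[0,0,0],0],[[0,0,0],[0,0,0],0],[[0,0,0],[0,0,0],0]]'

```text
clock: 11.1
ee_pos: [0.5939, 0.0411, 0.3483]
orientation: [-180.0, -0.0, -22.3]
contact_force: [-0.8, -1.0, -2.0]
opening: 0.112
grip_force: 60.0
```

```bash
python3 - <<'E'
from station import readout, optics
import cv2,numpy as np
s=readout.sense(); print(s["clock"],s["ee_pos"],s["orientation"],np.abs(s["dq"]).max(),s["contact_force"])
sc=optics.grab_frame("scene")[:,:,::-1]; sd=optics.grab_frame("side")[:,:,::-1]; w=optics.grab_frame("wrist")[:,:,::-1]
cv2.imwrite("pics/w5.png",w)
a=cv2.resize(sc[130:280,130:300],None,fx=2.3,fy=2.3,interpolation=cv2.INTER_CUBIC); a=cv2.convertScaleAbs(a,alpha=1.4)
b=cv2.resize(sd[175:345,240:410],None,fx=2.3,fy=2.3,interpolation=cv2.INTER_CUBIC)
o=np.zeros((600,800,3),np.uint8); o[:a.shape[0],:391]=a; o[:391,400:791]=b; o[391:,:279]=cv2.resize(w,(279,209))
cv2.imwrite("pics/c5.png",o)
E
```

```text
11.1 [0.59387239 0.04109331 0.34828745] [-1.79994730e+02 -4.47662015e-03 -2.22982313e+01] 0.07642016630828961 [-0.77844108 -0.98378487 -1.97035806]
```

View pics/c5.png

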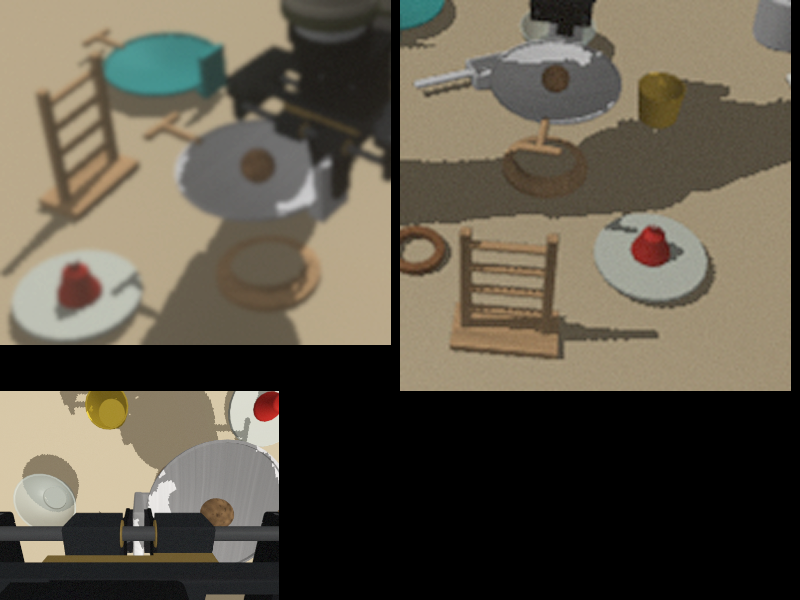

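Picture c5 shows the dish over the stand with the ball in the middle: left panel (257,165), right panel (555,79). The perch bar is at left (170,127) and right (537,149), facing the ladder. I'll check this numerically.

```bash
python3 - <<'E'
from h import *
s=cam("scene"); d=cam("side")
S=lambda u,v:(130+u/2.3,130+v/2.3); D=lambda u,v:(240+(u-400)/2.3,175+v/2.3)
def tri(p,q):
    (o1,d1),(o2,d2)=ray(s,*p),ray(d,*q); x=np.linalg.lstsq(np.c_[d1,-d2],o2-o1,rcond=None)[0]
    a,b=o1+d1*x[0],o2+d2*x[1]; return ((a+b)/2).round(4)
p=tri(S(170,127),D(537,149)); b=tri(S(257,165),D(555,79)); l=(tri(S(44,94),D(553,236))+tri(S(97,58),D(466,231)))/2
# foot top centre from rail feet in the side view, and scene
f=(at(d,*D(466,326),.012)+at(d,*D(552,330),.012))/2; g=(at(s,*S(65,203),.012)+at(s,*S(115,160),.012))/2
an=lambda q:np.degrees(np.arctan2(*(q-b)[[1,0]])).round(1)
print(p,b,l,f,g,"perch",an(p),"ladder",an(l),an(f),an(g))
print("stand",at(d,*D(545,157),.03),at(s,*S(268,265),.03))
E
```

```text
[ 0.5099 -0.1597  0.1489] [ 0.5606 -0.0463  0.1549] [ 0.4505  -0.29535  0.16125] [ 0.4529  -0.30225  0.012  ] [ 0.45345 -0.29485  0.012  ] perch -114.1 ladder -113.8 -112.8 -113.3
stand [ 0.5526 -0.0555  0.03  ] [ 0.5721 -0.037   0.03  ]
```

Bearings agree within about 1°. The perch reads about 4 mm low, so I'll take one last enlarged look to tell measurement noise from sag.

```bash
python3 - <<'E'
from station import readout, optics
import cv2,numpy as np
f=lambda n:np.mean([optics.grab_frame(n)[:,:,::-1].astype(float) for _ in range(3)],0).astype(np.uint8)
sc=cv2.convertScaleAbs(f("scene"),alpha=1.4); sd=f("side")
a=cv2.resize(sc[165:265,180:280],(400,400),interpolation=cv2.INTER_CUBIC)
b=cv2.resize(sd[185:285,260:360],(400,400),interpolation=cv2.INTER_CUBIC)
cv2.imwrite("pics/c6.png",np.hstack([a,b])); print(readout.sense()["clock"])
E
```

```text
11.55
```

View pics/c6.png

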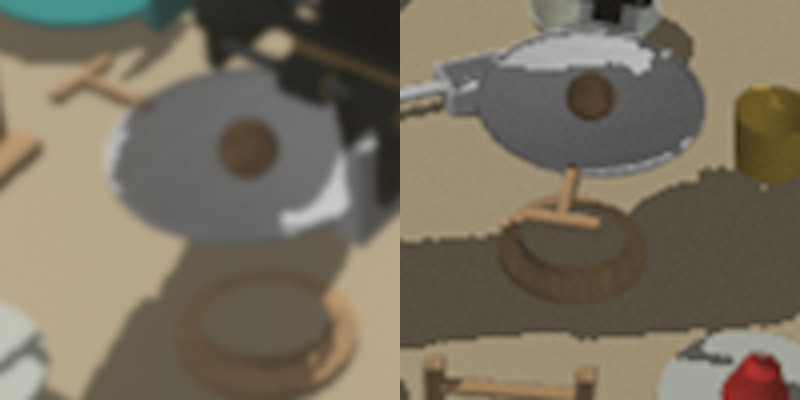

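```bash
python3 - <<'E'
from h import *
s=cam("scene"); d=cam("side")
S=lambda u,v:(180+u/4-.4,165+v/4-.4); D=lambda u,v:(260+(u-400)/4-.4,185+v/4-.4)
def tri(p,q):
    (o1,d1),(o2,d2)=ray(s,*p),ray(d,*q); x=np.linalg.lstsq(np.c_[d1,-d2],o2-o1,rcond=None)[0]
    a,b=o1+d1*x[0],o2+d2*x[1]; return ((a+b)/2).round(4),np.linalg.norm(a-b).round(4)
print(tri(S(82,78),D(559,216)),tri(S(248,148),D(591,97)))
# predicted pixels for level / 3 deg sag
def proj(c,X):
    K,R,o=c; q=R.T@(X-o); return K["fx"]*q[0]/q[2]+K["cx"],K["fy"]*q[1]/q[2]+K["cy"]
c=np.array([.558,-.0455]); u=np.array([np.cos(np.radians(-112.2)),np.sin(np.radians(-112.2))])
for z in (.154,.149,.144):
    X=np.r_[c+.13*u,z]; a=proj(s,X);b=proj(d,X); print(z,(a[0]-180+.4)*4,(a[1]-165+.4)*4,400+(b[0]-260+.4)*4,(b[1]-185+.4)*4)
E
```

```text
(array([ 0.5106, -0.1657,  0.1549]), np.float64(0.0025)) (array([ 0.5609, -0.0461,  0.156 ]), np.float64(0.0002))
0.154 84.36718766742646 76.23543691853374 557.914994672104 218.7944780606757
0.149 85.249192889319 82.87813096100896 557.5719132113119 224.34080042499565
0.144 86.12633165687348 89.4841740104558 557.2307705946638 229.85577905360182
```

The perch is at z=0.155 and the ball at 0.156, so the dish is level. The perch bearing is -112.8° against about -113° for the ladder, and the dish is centred and still. Handing in.

```bash
python3 -c "
from station import workorder; print(workorder.sign_off())"
```

```text
the job is handed in; nothing more can be done
None
```

The job is handed in, with the dish held level and still about 10 cm above its stand and centred over it, perch towards the ladder, ball resting in the middle; the sign-off returned no verdict.

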